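Seat the grinding cup on the glaze mill's splined drive and hold it down on the run switch

ROBOT

A 6-joint arm with a two-finger parallel gripper is mounted at the origin on the work surface; the furniture and walls round the work are solid. World frame = base frame: x ahead of the robot, y to its left, z up, the work surface at z = 0. Lengths are in mm, angles in rad, forces in N, time in s.
With the tool pointing down it reaches from about 275 to 750 mm from the base axis. Payload 10.2 kg.
Tool frame: the origin (TCP) lies at the very end of the fingers, on their centre line; the grasp point (between the pads) lies 19 mm behind it; z points along the fingers, y is the line along which they close (so a half turn about z gives the same grasp; the last joint's range is limited). The gripper opens to 85 mm and grips with 20 to 120 N. Pads are 22 mm wide; open, the fingers measure 114 mm over their backs; the gripper's body (76 mm by 85 mm) begins 54 mm behind the grasp point. The pads swing forward as they close: fully open they stand 13 mm farther back than shut.
Start: joints at [-1.563, 0.313, 1.498, -0, 1.331, -0.223], TCP at [120.083, -511.088, 231.294] pointing down, gripper open.
Joint ranges: [-2.94, 2.94], [-0.97, 2.17], [0.19, 2.56], [-1.23, 4.37], [0.02, 3.11], [-2.88, 2.88]. Speed limits (rad/s): [2.39, 2.39, 3.01, 3.14, 3.14, 3.14].

INTERFACE

Orientations are given as a unit quaternion [w, x, y, z].
In Python, from rig import * gives the robot as it stands. The module is installed in compiled form; this text tells all that it offers.
- The arm moves only by the shell command python3 -m crank 'ROWS' [FORCE]. ROWS is JSON, a list that holds one entry, the list of rows, each a list of 7 numbers: the shift along the tool's x, y, z in units of 25 mm (1.0 is 25 mm), then the turn, a rotation vector about the tool's x, y, z in units of 8 degrees (1.0 is 8 degrees), then the finger opening in mm, from 0 to 85.4. A call has exactly 8 rows; each row shifts and turns the commanded pose from where the row before left it, along the tool's axes as they then stand; what a row does not reach is not made up. A row lasts 1/10 s, in which the tool goes at most 50 mm and 8.59 degrees, less where a joint would pass 70% of its speed; a pose out of reach is approached as far as the arm can. A call is refused whole if a number of a shift passes 1 or a number of a turn 1, either way. A call with a gripper value outside its range is refused whole. The fingers move at their own pace and stop on an object; FORCE is the grip in N (left out, the last holds). Time passes only in rows, so rows that do not move let the fingers close, or fill a call up. It gives the time, the measured TCP pose, the force, the opening and the grip force at its end, in the units of the state.
- sense(): the state, without advancing time (a new reading comes with each control period).
- capture(name): name is "side" or "top"; returns the picture (384x512x3 uint8, blue, green, red); there is no depth.
- camera_model(name): a dict with "fx", "fy", "cx", "cy" (pixels), "k1" (the pictures are not rectified: a ray, as slopes to the right and down, at radius r is drawn at 1 + k1 r^2 times it, then the intrinsics apply), "world_from_camera" (4x4, takes a point from camera to world coordinates). Camera axes: x right, y up, looking along -z (the intrinsics and any distortion apply to the point x, -y, -z); pixel columns grow to the right and rows downward; lengths in mm; the calibration is good to about 2 mm. A picture is of the moment at which its call begins. camera_model takes no time and is no camera call.
- finish_job(): hands the job in; it is judged then, once.
The state is a dict: "time_s": time; "joints": joint angles; "dq": joint speeds; "tau": joint torques, N m; "eef_pos": TCP position; "ee_rot": TCP orientation; "force": force on the tool from outside, world axes, zero at the start; "wrist_torque": the same for the moment, N m; "grip_width": opening from 0.0 (shut) to 1.0 (fully open); "grip_force": force on a finger pad.
Only numpy, scipy, OpenCV 4.12 (cv2) and the standard library are available. Lean on these libraries where they do the work, as an engineer would, in place of code of your own. Each camera call takes 0.05 s, during which the arm holds its last target. There are 200 camera calls.

TASK

Take the orange dust cap off the blue glaze mill and set it knob up on the bench beside the mill. Then pick up the steel grinding cup, lower it upright into the mill's well, turned so that its splines mesh with the brass drive, and push it fully home against the spring ring, which is the mill's press-to-run switch. Finish while still gripping the cup and holding it pressed down, without having upset the cup or disturbed the small things on the bench.

Things in the scene. Friction and masses are not known exactly. Their poses are not given: they have to be found in the camera images.
- mill: blue motor base of a small glaze mill, fixed to the bench; 125 mm in diameter at the foot, 100 mm at the grey collar on top, 88 mm tall. Origin: centre of its underside, z up; its front (black panel, red rocker) faces -x. It has no power here: nothing turns by itself.
- mill_rim (a point): centre of the mouth of the mill's well, level with the rim of the collar, 88 mm above the bench. The well is round, 70 mm in diameter and 26 mm deep.
- mill_seat (a point): centre of the well's floor, 62 mm above the bench: where the origin of the cup lies when the cup is fully home
- drive_dog (a point): brass splined drive in the well: upright pilot pin 14 mm in diameter, 20 mm tall from the well floor, round it four vanes at right angles, 5 mm thick, out to 14.5 mm from the axis, rounded tops 16 mm above the floor. Point: on the axis, level with the vane tops. Its x and y axes run along the vanes. Turns about the vertical, drag 0.05 N m, stays where left.
- interlock (a joint): travel (m) of the sprung steel ring in the well, the run switch: 0 = up, its top 8 mm above the well floor; 0.008 = pressed level with the floor, the cup fully home. It pushes back with about 6 N when up and 10 N when down: more than the cup's weight.
- dust_cap: loose orange cap that closes the well at the start, 0.07 kg: a plug 66 mm in diameter, 4 mm deep, that drops into the well; a flange 88 mm in diameter that lies on the rim, its top 13 mm above the origin; a knob 21 mm in diameter from 16 to 43 mm above the origin. Origin: centre of the underside of the plug, z up through the knob; on the bench, knob up, it is at bench height.
- cup: loose steel grinding cup, closed end up on its black cap, 118 mm tall, about 0.28 kg. Origin: centre of the open underside of the black cap, z up. The black skirt (64 mm in diameter, lowest 26 mm) goes into the well; the knurled flange above it, 70 mm (75 mm over its four white ribs), 28 to 43 mm above the origin, stays over the rim.
- cup_grip (a point): point on the cup's axis, 92 mm above its origin, at which to grip it: the steel body is a plain cylinder 54 mm in diameter from 48 to 106 mm above the origin
- cup_slots (a point): on the cup's axis, 4 mm above its underside, inside the skirt: the lower ends of four teeth, 8 mm wide. The four slots between them take the vanes; they lie along the cup's x and y axes, each under a white rib of the flange. They mesh in any quarter-turn position, within about 6 degrees; else the teeth stand on the vanes and the cup stays 12 mm above home, not touching the ring.
- shelf_front (a point): point on the front edge of the rack's lowest board above bench height (board 0.27 to 0.31 m up) behind the mill. The edge runs straight along (-0.26, 0.97) in the bench plane; the rack's left post stands 0.50 m to the left of this point. Keep hand and wrist this side of it. The bench is free for about 0.14 m and more between the mill and what stands to its left.
- spice_jar: bystander: small loose glass jar of cream oxide, 45 mm in diameter, 80 mm tall; origin at the centre of its underside
- canister_a: bystander: loose film canister with a black lid, 36 x 39 x 54 mm tall; origin at the centre of its underside
- canister_b: bystander: loose film canister with a black lid, 37 x 42 x 51 mm tall; origin at the centre of its underside

How it is judged (in metres and radians):
On the way, in this order (a step that is already met when the one before it is completed fails the run):
1. the dust cap is off the mill and stands released on the bench, knob up (height (world z) of dust_cap below 0.016 m and angle between dust_cap's own z axis and vertical below 0.15 rad and horizontal distance between dust_cap and mill above 0.105 m and contact force between the fingers and dust_cap below 0.3 N and linear speed of dust_cap below 0.03 m/s), for 0.2 s.
2. the cup stands upright in the well with its splines meshed on the drive (horizontal distance between cup and mill_seat below 0.005 m and angle between cup's own z axis and vertical below 0.06 rad and (angle between the x axis of cup and the x axis of drive_dog, either way round below 0.25 rad or angle between the x axis of cup and the y axis of drive_dog, either way round below 0.25 rad) and z of cup in the frame of mill below 0.0722 m), for 0.1 s.
At the end, for the whole second after the job is handed in: Cup in the well, upright (0.06 rad), centred (5 mm), splines meshed, within 2 mm of home, ring pressed over 6.2 of 8 mm, still gripped by the fingers (over 1 N) and still; dust cap knob up on the bench, released, at rest, its centre over 105 mm from the mill's axis (all of step 1 and horizontal distance between cup and mill_seat below 0.005 m and angle between cup's own z axis and vertical below 0.06 rad and (angle between the x axis of cup and the x axis of drive_dog, either way round below 0.25 rad or angle between the x axis of cup and the y axis of drive_dog, either way round below 0.25 rad) and z of cup in the frame of mill below 0.064 m and value of joint interlock above 0.0062 m and contact force between the fingers and cup above 1 N and linear speed of cup below 0.02 m/s); the arm keeps its last pose, push and grip.
It fails at once if the cup is tipped over (angle between cup's own z axis and vertical above 0.5 rad).
It fails at once if the spice jar is pushed more than 25 mm or knocked over (distance of spice_jar from where it was at the start of the episode above 0.025 m or angle between spice_jar's own z axis and vertical above 0.5 rad).
It fails at once if the first canister is pushed more than 25 mm or knocked over (distance of canister_a from where it was at the start of the episode above 0.025 m or angle between canister_a's own z axis and vertical above 0.5 rad).
It fails at once if the second canister is pushed more than 25 mm or knocked over (distance of canister_b from where it was at the start of the episode above 0.025 m or angle between canister_b's own z axis and vertical above 0.5 rad).
It also fails if it takes over 67 s, if anything falls off the work surface, if the arm or the gripper's body presses on something with over 40 N, if the wrist force passes 120 N, or if a joint passes its speed limit or range.

## Working session

There is one attempt and no reset: what is moved stays moved. The work goes in short steps, Python scripts to look and compute and a shell command to move; the robot and the scene stay as the last step left them, time stands still between calls to the robot, and variables do not carry over. Pictures are saved under pics/ and viewed, at most 10 in all, crops included, and the job is handed in when it is done.

```bash
mkdir -p pics; cat > h.py <<'E'
from rig import *
import numpy as np, cv2
from scipy.spatial.transform import Rotation as R
def ray(cam,u,v):
    m=camera_model(cam) if isinstance(cam,str) else cam
    p=np.array([(u-m["cx"])/m["fx"],(v-m["cy"])/m["fy"]]);q=p.copy()
    for _ in range(20): q=p/(1+m["k1"]*(q@q))
    T=np.array(m["world_from_camera"]);d=T[:3,:3]@np.array([q[0],-q[1],-1]);return T[:3,3],d/np.linalg.norm(d)
def plane(cam,u,v,z):
    o,d=ray(cam,u,v);return o+d*(z-o[2])/d[2]
def cross(a,b):
    (o,d),(p,e)=a,b;s=np.linalg.lstsq(np.c_[d,-e],p-o,rcond=None)[0]
    x,y=o+s[0]*d,p+s[1]*e;return (x+y)/2,np.linalg.norm(x-y)
def proj(cam,X):
    m=camera_model(cam) if isinstance(cam,str) else cam
    T=np.linalg.inv(np.array(m["world_from_camera"]));c=T[:3,:3]@np.array(X)+T[:3,3]
    q=np.array([c[0],-c[1]])/-c[2];q=q*(1+m["k1"]*(q@q));return np.array([q[0]*m["fx"]+m["cx"],q[1]*m["fy"]+m["cy"]])
E
python3 - <<'E'
from h import *
for n in("side","top"):
    cv2.imwrite(f"pics/{n}0.png",capture(n));m=camera_model(n);print(n,m["fx"],m["cx"],m["cy"],m["k1"],np.round(m["world_from_camera"],3).tolist())
s=sense();print(s["time_s"],s["eef_pos"],s["ee_rot"],s["force"],s["grip_width"])
E
```

```text
side 399.2005656663365 263.28140160607063 195.2479706757399 -0.01654024783857234 [[0.992, 0.055, -0.111, 365.561], [-0.123, 0.373, -0.92, -1140.935], [-0.009, 0.926, 0.377, 608.243], [0.0, 0.0, 0.0, 1.0]]
top 461.03017056583786 250.5855072231852 191.5566212969458 -0.06887820724907624 [[-0.014, 0.993, -0.118, 319.957], [-1.0, -0.012, 0.016, -61.317], [0.014, 0.118, 0.993, 1626.405], [0.0, 0.0, 0.0, 1.0]]
0.1 [ 120.07438144 -510.83993009  230.8148855 ] [-5.69461219e-04  9.93350661e-01  1.15126609e-01  6.07963619e-05] [ 0.02864259 -0.59344357 -0.00691393] 1.0015162864345672
```

View pics/side0.png

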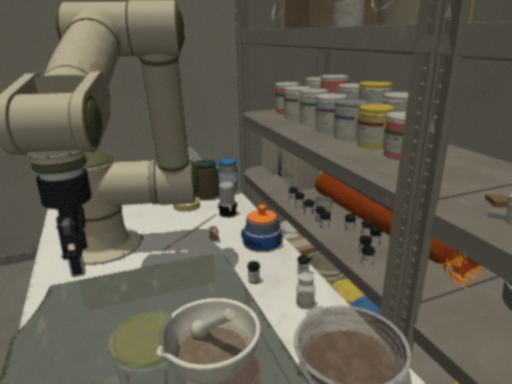

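View pics/top0.png

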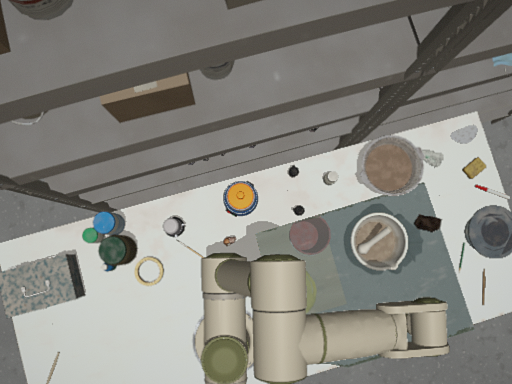

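The side picture shows the capped mill at (262,232), the cup at (228,198), a canister at (254,271), and the jar at (305,290) with the other canister behind it at (303,264). The top picture shows the mill at (241,197), the cup at (173,226), canisters at (294,171) and (299,210), and the jar at (331,178). I'll zoom in on both.

```bash
python3 - <<'E'
from h import *
a=cv2.imread("pics/side0.png")[145:255,195:295];b=cv2.imread("pics/top0.png")[150:260,150:250]
cv2.imwrite("pics/z.png",np.hstack([cv2.resize(i,(400,440),interpolation=cv2.INTER_CUBIC) for i in(a,b)]))
for n in("side","top"):
    im=cv2.imread(f"pics/{n}0.png");h=cv2.cvtColor(im,cv2.COLOR_BGR2HSV)
    for nm,lo,hi in(("orange",(5,150,100),(22,255,255)),("blue",(100,90,30),(125,255,255)),("dark",(0,0,0),(180,255,45)),("red",(0,120,80),(4,255,255))):
        k=cv2.inRange(h,lo,hi);N,_,st,c=cv2.connectedComponentsWithStats(k)
        for s,cc in zip(st[1:],c[1:]):
            ok=(190<cc[0]<330 and 150<cc[1]<300) if n=="side" else (150<cc[0]<345 and 150<cc[1]<250)
            if ok and s[4]>8: print(n,nm,s,cc.round(1))
E
```

```text
side orange [248 204  28  19 336] [261.9 215. ]
side blue [219 158  17   8 111] [226.9 161.6]
side blue [246 227  33   8 104] [261.8 231.6]
side blue [243 233  38  17 414] [260.9 242.1]
side dark [196 164  22  34 223] [211.8 179.8]
side dark [194 171   7  25 115] [196.1 183.6]
side dark [290 188  13  11  66] [296.4 193.1]
side dark [304 200  10   6  41] [308.6 202.9]
side dark [220 204  16  12 125] [227.4 210.7]
side dark [316 207  14  12 105] [322.7 212.9]
side dark [277 235   4  10  19] [278.7 239.5]
side dark [247 241   6   4  16] [249.2 242.5]
side dark [299 255  11   9  67] [303.6 259.5]
side dark [249 263  10   8  67] [253.2 266.5]
top orange [228 183  25  26 512] [240.1 195.7]
top blue [225 191  32  25 109] [242.1 206.2]
top dark [289 166   9  10  38] [292.4 171.2]
top dark [294 206  10   9  50] [298.2 209.9]
top dark [173 217  10   6  15] [177.9 219.1]
top dark [178 226   6   9  11] [181.5 230.4]
```

View pics/z.png

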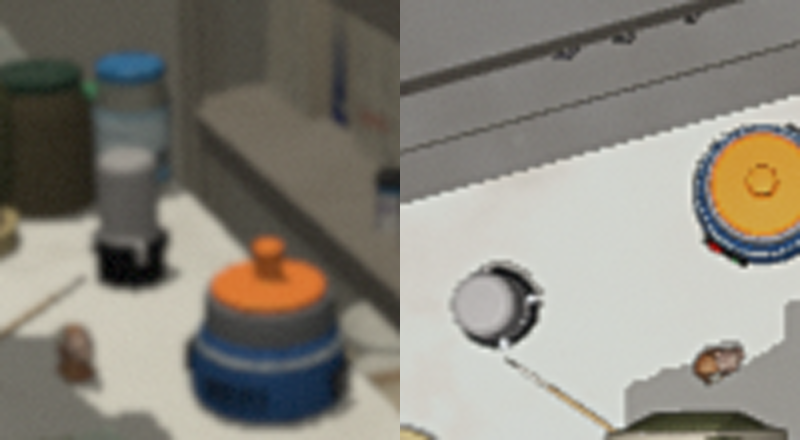

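The zoom shows the knob top at side (262,205) and top (240,194.5). The cup top is at side (226.5,184.5) and top (170,226). White ribs show in the top view at about (184,224.5) and (175.5,235.5).

```bash
python3 - <<'E'
from h import *
k=lambda n,U,V:(n,(U+.5)/4-.5+(195 if n=="side" else 150),(V+.5)/4-.5+(145 if n=="side" else 150))
def X(a,b): p,e=cross(ray(*a),ray(*b));print(p.round(1),round(e,1));return p
kn=X(k("side",268,243),k("top",361,179))
cu=X(k("side",126,156),k("top",80,305))
print("cap flange by plane", plane("top",240.1,195.7,97).round(1))
print("cup top plane 118",plane("top",*k("top",80,305)[1:],118).round(1), plane("side",*k("side",126,156)[1:],118).round(1))
print("knob plane 127",plane("top",*k("top",361,179)[1:],127).round(1),plane("side",*k("side",268,243)[1:],127).round(1))
for U,V in((137,298),(103,343)):
    p=plane("top",*k("top",U,V)[1:],40);d=p[:2]-plane("top",*k("top",80,305)[1:],118)[:2];print("rib",p.round(1),np.linalg.norm(d).round(1),np.degrees(np.arctan2(d[1],d[0])).round(1))
# mask of white/bright top & dark skirt of cup
for n,u,v in(("canA",292.4,171.2),("canB",298.2,209.9),("jar",331,178)): print(n,plane("top",u,v,52 if n!="jar" else 80).round(0))
print("shelf edge pts",plane("top",150,203,290).round(0),plane("top",150,188,290).round(0))
s=sense();r=R.from_quat(s["ee_rot"],scalar_first=True).as_matrix();print(r.round(3))
E
```

```text
[490.6 -49.8 128.4] 2.3
[391.7 181.  118.2] 3.8
cap flange by plane [488.5 -50.2  97. ]
cup top plane 118 [389.8 181.  118. ] [393.6 181.6 118. ]
knob plane 127 [489.6 -49.7 127. ] [492.1 -46.4 127. ]
rib [398.9 144.5  40. ] 37.6 -76.1
rib [360.7 173.6  40. ] 30.1 -165.8
canA [ 577. -232.   52.]
canB [ 442. -249.   52.]
jar [ 547. -360.   80.]
shelf edge pts [449. 211. 290.] [493. 212. 290.]
[[ 0.973  0.229 -0.   ]
 [ 0.229 -0.973  0.001]
 [ 0.    -0.001 -1.   ]]
```

```bash
cat >> h.py <<'E'
def to(x,y,z,yaw=None):
    s=sense();r=R.from_quat(s["ee_rot"],scalar_first=True).as_matrix();p=np.array(s["eef_pos"])
    print("t",round(s["time_s"],1),"pos",p.round(1),"yaw",np.degrees(np.arctan2(r[1,0],r[0,0])).round(2),"tilt",np.degrees(np.arccos(-r[2,2])).round(2),"F",np.round(s["force"],1),"w",round(s["grip_width"]*85.4,1),"gf",round(s["grip_force"],1))
    print("units",(r.T@(np.array([x,y,z])-p)/25).round(3))
E
python3 - <<'E'
from h import *
e=[plane("top",150,172,310),plane("top",230,150,310)];print(np.round(e,0),[proj("side",q).round(0) for q in e])
n=np.array([.97,.26]);print([n@q[:2] for q in e],n@[490,-50],n@[391,181])
to(490,-49.5,200)
E
```

```text
[[537. 208. 310.]
 [599. -24. 310.]] [array([265., 126.]), array([296., 143.])]
[np.float64(575.1024477325984), np.float64(574.8529852553507)] 462.3 426.33
t 0.1 pos [ 120.1 -510.8  230.8] yaw 13.22 tilt 0.07 F [ 0.  -0.6 -0. ] w 85.5 gf 0.0
units [ 18.625 -14.579   1.254]
```

```bash
r='[0.77,-0.6,0.05,0,0,0,50]'; python3 -m crank '[[[0.77,-0.6,0.05,0,0,0,50],[0.77,-0.6,0.05,0,0,0,50],[0.77,-0.6,0.05,0,0,0,50],[0.77,-0.6,0.05,0,0,0,50],[0.77,-0.6,0.05,0,0,0,50],[0.77,-0.6,0.05,0,0,0,50],[0.77,-0.6,0.05,0,0,0,50],[0.77,-0.6,0.05,0,0,0,50]]]' 30
python3 -m crank '[[[0.77,-0.6,0.05,0,0,0,50],[0.77,-0.6,0.05,0,0,0,50],[0.77,-0.6,0.05,0,0,0,50],[0.77,-0.6,0.05,0,0,0,50],[0.77,-0.6,0.05,0,0,0,50],[0.77,-0.6,0.05,0,0,0,50],[0.77,-0.6,0.05,0,0,0,50],[0.77,-0.6,0.05,0,0,0,50]]]'
python3 -m crank '[[[0.77,-0.6,0.05,0,0,0,50],[0.77,-0.6,0.05,0,0,0,50],[0.77,-0.6,0.05,0,0,0,50],[0.77,-0.6,0.05,0,0,0,50],[0.77,-0.6,0.05,0,0,0,50],[0.77,-0.6,0.05,0,0,0,50],[0.7,-0.5,0.05,0,0,0,50],[0.1,-0.1,0,0,0,0,50]]]'
python3 - <<'E'
from h import *
to(490,-49.5,103)
a=capture("side")[130:260,200:300];b=capture("top")[150:280,190:290]
cv2.imwrite("pics/a1.png",np.hstack([cv2.resize(i,(400,520),interpolation=cv2.INTER_CUBIC) for i in(a,b)]))
E
```

```text
time_s: 0.9
eef_pos: [243.0, -358.1, 221.0]
ee_rot: [-0.0, 0.993, 0.115, -0.0]
force: [-0.2, 0.1, 0.1]
grip_width: 0.587
grip_force: 0.0
time_s: 1.7
eef_pos: [365.4, -206.0, 211.1]
ee_rot: [-0.0, 0.993, 0.115, -0.0]
force: [0.4, -0.6, -0.1]
grip_width: 0.582
grip_force: 0.0
time_s: 2.5
eef_pos: [473.5, -72.4, 202.1]
ee_rot: [-0.0, 0.993, 0.116, -0.0]
force: [-1.0, -0.4, -0.6]
grip_width: 0.582
grip_force: 0.0
t 2.5 pos [473.5 -72.4 202.1] yaw 13.34 tilt 0.05 F [-1.  -0.4 -0.6] w 49.7 gf 0.0
units [ 0.856 -0.737  3.962]
```

View pics/a1.png

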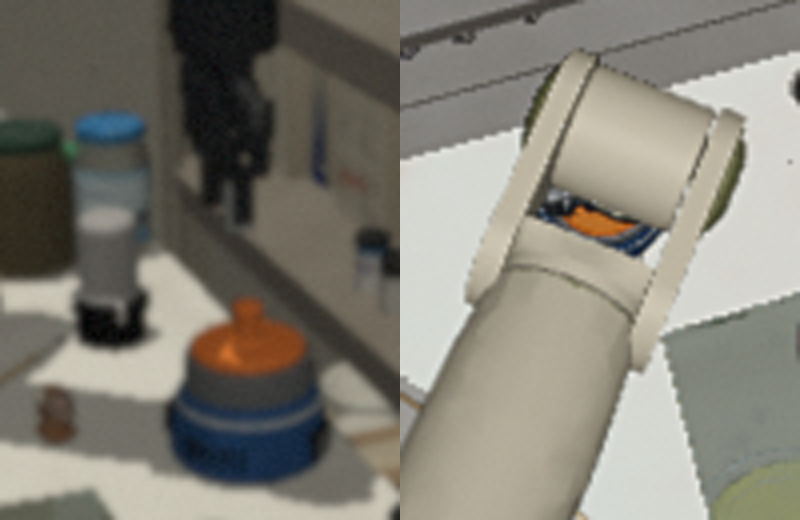

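The side view shows the open fingers above and in front of the knob, which is at crop (248,310). The wrist hides the mill in the top view. I'll line up and go down onto the knob.

```bash
python3 -m crank '[[[0.44,-0.37,0,0,0,0,50],[0.44,-0.37,0.3,0,0,0,50],[0,0,0.7,0,0,0,50],[0,0,0.8,0,0,0,50],[0,0,0.8,0,0,0,50],[0,0,0.8,0,0,0,50],[0,0,0.5,0,0,0,50],[0,0,0,0,0,0,50]]]' 30
python3 - <<'E'
from h import *
to(490,-49.5,103)
E
python3 -m crank '[[[0,0,0,0,0,0,50],[0,0,0,0,0,0,30],[0,0,0,0,0,0,10],[0,0,0,0,0,0,10],[0,0,0,0,0,0,10],[0,0,0,0,0,0,10],[0,0,0,0,0,0,10],[0,0,0,0,0,0,10]]]' 30
python3 - <<'E'
from h import *
to(425,65,103+45)
E
```

```text
time_s: 3.4
eef_pos: [489.3, -50.1, 103.2]
ee_rot: [-0.001, 0.993, 0.115, -0.002]
force: [0.8, 0.2, 0.9]
grip_width: 0.586
grip_force: 0.0
t 3.4 pos [489.3 -50.1 103.2] yaw 13.22 tilt 0.21 F [0.8 0.2 0.9] w 50.0 gf 0.0
units [ 0.031 -0.016  0.008]
time_s: 4.2
eef_pos: [490.5, -50.8, 105.7]
ee_rot: [0.0, 0.993, 0.115, 0.001]
force: [-0.3, 1.6, 6.7]
grip_width: 0.228
grip_force: 29.4
t 4.2 pos [490.5 -50.8 105.7] yaw 13.22 tilt 0.08 F [-0.3  1.6  6.7] w 19.5 gf 29.4
units [-1.488 -5.108 -1.696]
```

The knob is gripped: opening 19.5 mm, grip force 29 N. I'll lift it and carry it to the free spot on the left.

```bash
python3 -m crank '[[[0,0,-0.3,0,0,0,10],[0,0,-0.5,0,0,0,10],[0,0,-0.8,0,0,0,10],[-0.1,-0.4,-0.3,0,0,0,10],[-0.3,-0.8,0,0,0,0,10],[-0.3,-0.8,0,0,0,0,10],[-0.3,-0.8,0,0,0,0,10],[-0.3,-0.8,0,0,0,0,10]]]'
python3 -m crank '[[[-0.2,-0.8,0,0,0,0,10],[0,-0.5,0,0,0,0,10],[0,-0.2,0,0,0,0,10],[0,0,0.8,0,0,0,10],[0,0,0.8,0,0,0,10],[0,0,0.8,0,0,0,10],[0,0,0.8,0,0,0,10],[0,0,0,0,0,0,10]]]'
python3 - <<'E'
from h import *
to(425,65,22)
a=capture("side")[130:260,180:280];b=capture("top")[150:280,170:270]
cv2.imwrite("pics/a2.png",np.hstack([cv2.resize(i,(400,520),interpolation=cv2.INTER_CUBIC) for i in(a,b)]))
E
```

```text
time_s: 5.0
eef_pos: [436.7, 30.6, 152.3]
ee_rot: [-0.0, 0.993, 0.115, -0.0]
force: [0.6, 0.6, -1.4]
grip_width: 0.233
grip_force: 29.4
time_s: 5.8
eef_pos: [423.4, 64.7, 70.7]
ee_rot: [-0.0, 0.993, 0.115, -0.002]
force: [-0.8, 0.1, -0.1]
grip_width: 0.231
grip_force: 29.4
t 5.8 pos [423.4  64.7  70.7] yaw 13.2 tilt 0.25 F [-0.8  0.1 -0.1] w 19.7 gf 29.4
units [0.074 0.006 1.948]
```

View pics/a2.png

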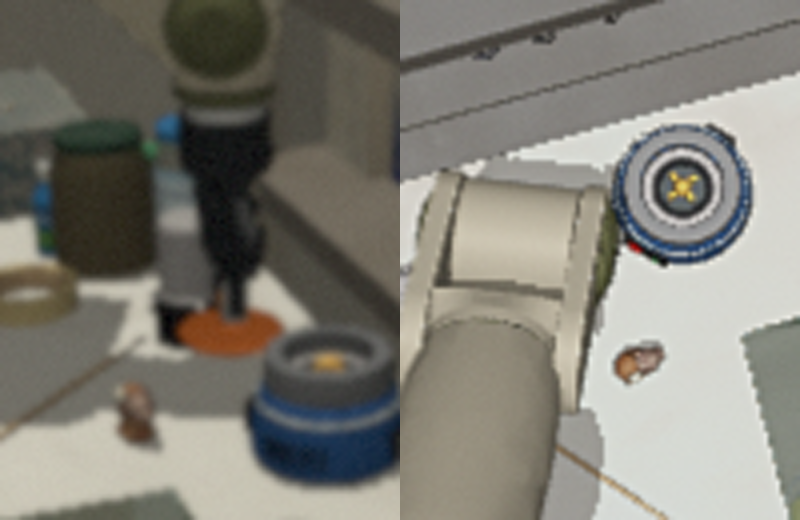

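The cap hangs level in the gripper over free bench. The well is open, and the brass vanes are visible in the top view at crop (683,186) as an X. I'll set the cap down.

```bash
python3 -m crank '[[[0,0,0.5,0,0,0,10],[0,0,0.5,0,0,0,10],[0,0,0.4,0,0,0,10],[0,0,0.2,0,0,0,10],[0,0,0.15,0,0,0,10],[0,0,0.12,0,0,0,10],[0,0,0.08,0,0,0,10],[0,0,0,0,0,0,10]]]'
python3 - <<'E'
from h import *
to(425,65,22)
T=[capture("top") for _ in range(4)];cv2.imwrite("pics/top_open.png",np.mean(T,0).astype(np.uint8))
S=[capture("side") for _ in range(4)];cv2.imwrite("pics/side_open.png",np.mean(S,0).astype(np.uint8))
h=cv2.cvtColor(cv2.imread("pics/side_open.png"),cv2.COLOR_BGR2HSV)
k=cv2.inRange(h,(5,150,80),(22,255,255));N,_,st,c=cv2.connectedComponentsWithStats(k)
for s,cc in zip(st[1:],c[1:]):
    if s[4]>30 and 150<cc[0]<300:print(s,cc,plane("side",*cc,13).round(1))
E
```

```text
time_s: 6.7
eef_pos: [424.5, 64.8, 23.8]
ee_rot: [0.0, 0.993, 0.115, 0.0]
force: [1.0, 1.3, -1.4]
grip_width: 0.23
grip_force: 29.4
t 6.7 pos [424.5  64.8  23.8] yaw 13.23 tilt 0.0 F [ 1.   1.3 -1.4] w 19.6 gf 29.4
units [ 0.023 -0.003  0.072]
[227 220  19  11 142] [235.32394366 225.63380282] [415.   57.8  13. ]
```

```bash
python3 -m crank '[[[0,0,0.03,0,0,0,10],[0,0,0.03,0,0,0,10],[0,0,0.03,0,0,0,10],[0,0,0.03,0,0,0,10],[0,0,0,0,0,0,10],[0,0,0,0,0,0,10],[0,0,0,0,0,0,10],[0,0,0,0,0,0,10]]]'
python3 - <<'E'
from h import *
from scipy.optimize import least_squares
to(425,65,22)
im=cv2.imread("pics/top_open.png");h=cv2.cvtColor(im,cv2.COLOR_BGR2HSV)
k=cv2.inRange(h,(15,90,120),(35,255,255));N,L,st,c=cv2.connectedComponentsWithStats(k)
for i in range(1,N):
    if 225<c[i][0]<255 and 180<c[i][1]<215 and st[i][4]>5: print("brass",st[i],c[i].round(2),plane("top",*c[i],78).round(1))
z=cv2.resize(im[165:230,210:275],(585,585),interpolation=cv2.INTER_CUBIC);cv2.imwrite("pics/a3.png",z)
E
```

```text
time_s: 7.9
eef_pos: [424.5, 64.7, 22.0]
ee_rot: [0.0, 0.993, 0.115, 0.0]
force: [-8.0, -0.6, 22.7]
grip_width: 0.233
grip_force: 31.7
t 7.9 pos [424.5  64.7  22. ] yaw 13.24 tilt 0.02 F [-8.  -0.6 22.7] w 19.9 gf 31.7
units [ 0.023 -0.005  0.001]
brass [237 193   7   7  28] [240.   196.21] [488.8 -49.7  78. ]
```

View pics/a3.png

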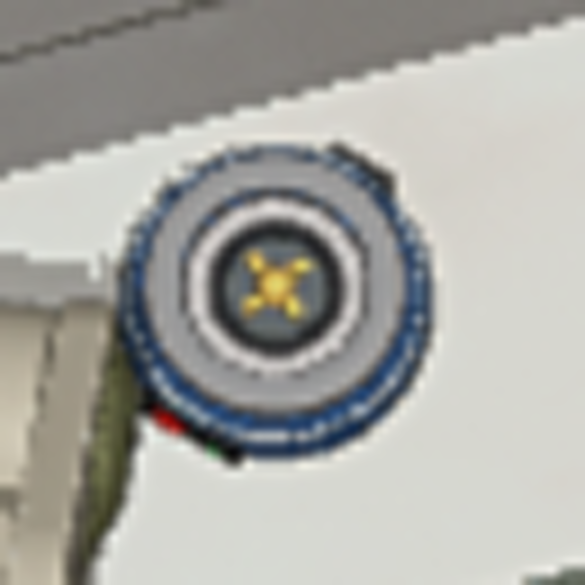

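The cap is standing on the bench, with 22.7 N of contact force. The zoom shows the collar centred at about (276.5,285), which is pixel (240.3,196.2), and the vanes as an X there. I'll release, rise, and then measure vanes and ribs.

```bash
python3 -m crank '[[[0,0,-0.05,0,0,0,10],[0,0,-0.03,0,0,0,20],[0,0,0,0,0,0,30],[0,0,0,0,0,0,45],[0,0,0,0,0,0,45],[0,0,-0.3,0,0,0,45],[0,0,-0.6,0,0,0,45],[0,0,-0.8,0,0,0,45]]]'
python3 -m crank '[[[0,0,-1,0,0,0,85],[0,0,-1,0,0,0,85],[-0.5,0,-1,0,0,0,85],[-1,0,-1,0,0,0,85],[-1,0.5,-1,0,0,0,85],[-1,1,-0.5,0,0,0,85],[-1,1,0,0,0,0,85],[-1,1,0,0,0,0,85]]]'
python3 -m crank '[[[0,1,0,0,0,0,85],[0,1,0,0,0,0,85],[0,1,0,0,0,0,85],[0,1,0,0,0,0,85],[0,1,0,0,0,0,85],[0,1,0,0,0,0,85],[0,1,0,0,0,0,85],[0,1,0,0,0,0,85]]]'
python3 - <<'E'
from h import *
to(391,181,200)
for n in("top","side"):cv2.imwrite(f"pics/{n}_c.png",np.mean([capture(n) for _ in range(6)],0).astype(np.uint8))
m=camera_model("top")
im=cv2.imread("pics/top_c.png")
zs=[]
for box,z in(((165,230,210,275),0),((195,255,140,205),0)):
    y0,y1,x0,x1=box;zs.append(cv2.resize(im[y0:y1,x0:x1],(400,400),interpolation=cv2.INTER_CUBIC))
cv2.imwrite("pics/a4.png",np.hstack(zs))
# vanes: four-fold moment of brass on plane 78
hs=cv2.cvtColor(im,cv2.COLOR_BGR2HSV)
def pts(ok,z,box):
    y0,y1,x0,x1=box;v,u=np.nonzero(ok[y0:y1,x0:x1]);return np.array([plane("top",a+x0,b+y0,z)[:2] for a,b in zip(u,v)])
bx=(190,204,233,248)
sat=im[...,2].astype(float)-im[...,0];ok=sat>30
P=pts(ok,78,bx);y0,y1,x0,x1=bx;v,u=np.nonzero(ok[y0:y1,x0:x1]);w=sat[v+y0,u+x0]
c=np.average(P,axis=0,weights=w);d=P-c;r=np.hypot(*d.T);t=np.arctan2(d[:,1],d[:,0])
for lo in(4,6,8):
    s=r>lo;print("vane",c.round(1),len(P),np.degrees(np.angle(np.sum((w*np.exp(4j*t))[s])))/4,abs(np.sum((w*np.exp(4j*t))[s]))/w[s].sum())
E
```

```text
time_s: 8.7
eef_pos: [424.0, 64.8, 65.8]
ee_rot: [-0.0, 0.993, 0.115, -0.001]
force: [0.5, 0.6, 0.9]
grip_width: 0.528
grip_force: 0.0
time_s: 9.5
eef_pos: [309.7, -52.6, 203.6]
ee_rot: [0.001, 0.993, 0.116, 0.001]
force: [0.8, -0.4, -0.6]
grip_width: 0.998
grip_force: 0.0
time_s: 10.3
eef_pos: [356.4, -247.5, 203.2]
ee_rot: [0.0, 0.993, 0.115, 0.0]
force: [0.8, 0.2, 0.9]
grip_width: 0.994
grip_force: 0.0
t 10.3 pos [ 356.4 -247.5  203.2] yaw 13.21 tilt 0.02 F [0.8 0.2 0.9] w 84.9 gf 0.0
units [  5.267 -16.369   0.126]
vane [488.7 -50. ] 38 38.46185957075312 0.485199518425039
vane [488.7 -50. ] 38 37.72253532248005 0.5696796477430233
vane [488.7 -50. ] 38 38.91179941826565 0.7681721900777934
```

View pics/a4.png

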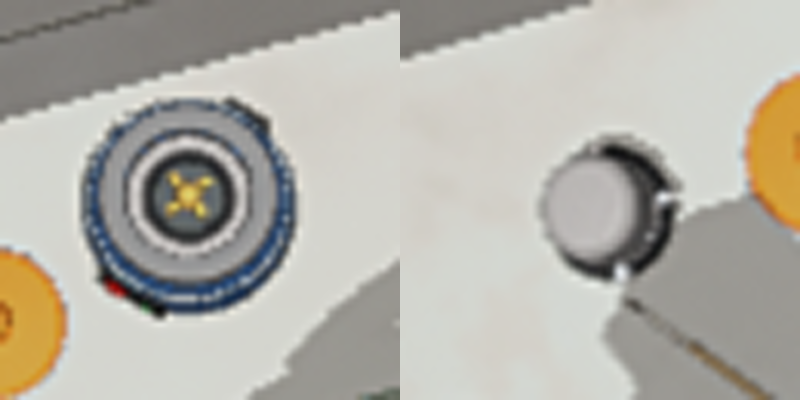

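The cap stands clear on the bench, well away from both the mill and the cup. The well vanes are at about 38.5° (mod 90), and the two cup ribs are at crop (265,196) and (221,272). Next I'll refine the rib angle, cup centre and well centre.

```bash
python3 - <<'E'
from h import *
im=cv2.imread("pics/top_c.png");g=cv2.cvtColor(im,cv2.COLOR_BGR2GRAY).astype(float)
print("rim plane88",plane("top",240.28,196.2,88).round(1))
C=np.array([390.2,181.0])
# sample the rib ring at radius 36, z 30..43 : brightness by world angle
for z in(36,43):
  for rr in(33,36.5):
    a=np.radians(np.arange(-200,-20,4));uv=np.array([proj("top",[C[0]+rr*np.cos(t),C[1]+rr*np.sin(t),z]) for t in a],np.float32)
    b=cv2.remap(g.astype(np.float32),uv[:,:1],uv[:,1:],cv2.INTER_LINEAR).ravel();print(z,rr,dict(zip(np.arange(-200,-20,4).tolist(),b.astype(int).tolist())))
# red rocker front of mill
h=cv2.cvtColor(im,cv2.COLOR_BGR2HSV);print("joints",np.round(sense()["joints"],2))
o=cv2.inRange(h,(5,150,100),(22,255,255));N,_,st,c=cv2.connectedComponentsWithStats(o)
for s,cc in zip(st[1:],c[1:]):
    if s[4]>200:print("cap",s,plane("top",*cc,13).round(1))
E
```

```text
rim plane88 [487.8 -50.7  88. ]
36 33 {-200: 127, -196: 129, -192: 130, -188: 128, -184: 114, -180: 116, -176: 135, -172: 179, -168: 200, -164: 200, -160: 148, -156: 106, -152: 65, -148: 53, -144: 51, -140: 50, -136: 48, -132: 45, -128: 37, -124: 40, -120: 41, -116: 29, -112: 40, -108: 41, -104: 42, -100: 41, -96: 35, -92: 24, -88: 31, -84: 60, -80: 118, -76: 177, -72: 182, -68: 105, -64: 58, -60: 30, -56: 38, -52: 30, -48: 39, -44: 38, -40: 40, -36: 25, -32: 35, -28: 33, -24: 30}
36 36.5 {-200: 211, -196: 221, -192: 218, -188: 208, -184: 195, -180: 193, -176: 197, -172: 198, -168: 184, -164: 166, -160: 143, -156: 134, -152: 132, -148: 133, -144: 131, -140: 138, -136: 124, -132: 116, -128: 110, -124: 106, -120: 112, -116: 108, -112: 95, -108: 95, -104: 98, -100: 102, -96: 108, -92: 105, -88: 93, -84: 90, -80: 114, -76: 177, -72: 149, -68: 103, -64: 85, -60: 90, -56: 88, -52: 93, -48: 91, -44: 100, -40: 91, -36: 90, -32: 88, -28: 99, -24: 107}
43 33 {-200: 135, -196: 133, -192: 134, -188: 129, -184: 117, -180: 105, -176: 120, -172: 155, -168: 202, -164: 204, -160: 171, -156: 115, -152
[... 163 characters left out ...]
-84: 79, -80: 135, -76: 190, -72: 172, -68: 91, -64: 48, -60: 35, -56: 33, -52: 35, -48: 38, -44: 39, -40: 35, -36: 27, -32: 35, -28: 32, -24: 33}
43 36.5 {-200: 209, -196: 221, -192: 221, -188: 212, -184: 200, -180: 189, -176: 194, -172: 195, -168: 189, -164: 174, -160: 153, -156: 134, -152: 123, -148: 121, -144: 114, -140: 125, -136: 108, -132: 101, -128: 91, -124: 91, -120: 87, -116: 87, -112: 74, -108: 67, -104: 76, -100: 83, -96: 86, -92: 84, -88: 74, -84: 87, -80: 127, -76: 194, -72: 137, -68: 92, -64: 68, -60: 75, -56: 77, -52: 82, -48: 83, -44: 90, -40: 85, -36: 84, -32: 89, -28: 102, -24: 105}
joints [-0.88  0.14  1.8   0.    1.21  0.46]
cap [197 206  23  24 445] [422.8  63.8  13. ]
```

```bash
python3 -m crank '[[[0.29,-0.91,0,0,0,0,85],[0.29,-0.91,0,0,0,0,85],[0.29,-0.91,0,0,0,0,85],[0.29,-0.91,0,0,0,0,85],[0.29,-0.91,0,0,0,0,85],[0.29,-0.91,0,0,0,0,85],[0.29,-0.91,0,0,0,0,85],[0.29,-0.91,0,0,0,0,85]]]' 25
python3 -m crank '[[[0.29,-0.91,0,0,0,0,85],[0.29,-0.91,0,0,0,0,85],[0.29,-0.91,0,0,0,0,85],[0.29,-0.91,0,0,0,0,85],[0.29,-0.91,0,0,0,0,85],[0.29,-0.91,0,0,0,0,85],[0.29,-0.91,0,0,0,0,85],[0.29,-0.91,0,0,0,0,85]]]'
python3 -m crank '[[[0.3,-0.9,0,0,0,0,85],[0.3,-0.9,0,0,0,0,85],[0,0,0,0,0,-0.9,85],[0,0,0,0,0,-1,85],[0,0,0,0,0,-1,85],[0,0,0,0,0,-1,85],[0,0,0,0,0,-1,85],[0,0,0,0,0,-1,85]]]'
python3 -m crank '[[[0,0,0,0,0,-1,85],[0,0,0,0,0,-1,85],[0,0,0,0,0,-1,85],[0,0,0,0,0,-1,85],[0,0,0,0,0,-1,85],[0,0,0,0,0,-0.35,85],[0,0,0,0,0,0,85],[0,0,0,0,0,0,85]]]'
python3 - <<'E'
from h import *
to(391.5,182,58);print(np.round(sense()["joints"],2))
E
```

```text
time_s: 11.7
eef_pos: [371.1, -55.0, 202.9]
ee_rot: [0.0, 0.993, 0.115, 0.0]
force: [0.7, -0.4, -0.2]
grip_width: 0.995
grip_force: 0.0
time_s: 12.5
eef_pos: [385.9, 135.5, 202.9]
ee_rot: [0.0, 0.993, 0.115, 0.0]
force: [0.0, -0.1, -0.0]
grip_width: 0.998
grip_force: 0.0
time_s: 13.3
eef_pos: [390.2, 181.7, 202.8]
ee_rot: [-0.0, 0.863, 0.506, 0.0]
force: [-0.2, 0.3, -0.3]
grip_width: 0.996
grip_force: 0.0
time_s: 14.1
eef_pos: [390.2, 181.6, 202.8]
ee_rot: [0.0, 0.622, 0.783, 0.0]
force: [-0.9, -0.1, -0.8]
grip_width: 0.996
grip_force: 0.0
t 14.1 pos [390.2 181.6 202.8] yaw 103.14 tilt 0.0 F [-0.9 -0.1 -0.8] w 85.1 gf 0.0
units [3.000e-03 5.300e-02 5.793e+00]
[ 0.16  0.13  1.81  0.    1.21 -0.07]
```

```bash
python3 -m crank '[[[0,0.05,0.5,0,0,0,85],[0,0,0.9,0,0,0,85],[0,0,0.9,0,0,0,85],[0,0,0.9,0,0,0,85],[0,0,0.9,0,0,0,85],[0,0,0.8,0,0,0,85],[0,0,0.6,0,0,0,85],[0,0,0.3,0,0,0,85]]]' 25
python3 - <<'E'
from h import *
to(391.5,182,58)
a=capture("side")[100:230,180:280];cv2.imwrite("pics/a5.png",cv2.resize(a,(400,520),interpolation=cv2.INTER_CUBIC))
E
```

```text
time_s: 14.9
eef_pos: [391.0, 181.8, 56.8]
ee_rot: [-0.001, 0.621, 0.783, -0.001]
force: [-0.3, -0.7, 1.2]
grip_width: 0.998
grip_force: 0.0
t 14.9 pos [391.  181.8  56.8] yaw 103.16 tilt 0.1 F [-0.3 -0.7  1.2] w 85.2 gf 0.0
units [ 0.004  0.021 -0.049]
```

View pics/a5.png

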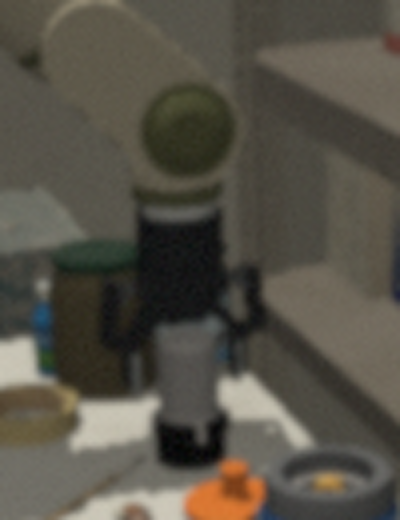

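The fingers straddle the upright cup, left finger at crop x≈133, right at ≈238, cup centred at ≈188. I'll do a light centring squeeze, open, turn back 90° and squeeze again.

```bash
python3 -m crank '[[[0,0,0,0,0,0,70],[0,0,0,0,0,0,62],[0,0,0,0,0,0,58],[0,0,0,0,0,0,56],[0,0,0,0,0,0,54],[0,0,0,0,0,0,52],[0,0,0,0,0,0,50],[0,0,0,0,0,0,50]]]' 20
python3 - <<'E'
from h import *
to(391.5,182,58)
E
python3 -m crank '[[[0,0,0,0,0,0,60],[0,0,0,0,0,0,75],[0,0,0,0,0,0,85],[0,0,0,0,0,0.9,85],[0,0,0,0,0,1,85],[0,0,0,0,0,1,85],[0,0,0,0,0,1,85],[0,0,0,0,0,1,85]]]' 20
python3 -m crank '[[[0,0,0,0,0,1,85],[0,0,0,0,0,1,85],[0,0,0,0,0,1,85],[0,0,0,0,0,1,85],[0,0,0,0,0,1,85],[0,0,0,0,0,1,85],[0,0,0,0,0,0.35,85],[0,0,0,0,0,0,85]]]' 20
python3 - <<'E'
from h import *
to(391.5,182,73)
E
```

```text
time_s: 15.75
eef_pos: [392.0, 182.0, 58.3]
ee_rot: [0.0, 0.621, 0.784, 0.001]
force: [0.6, 0.4, 5.5]
grip_width: 0.627
grip_force: 20.2
t 15.8 pos [392.  182.   58.3] yaw 103.22 tilt 0.08 F [0.6 0.4 5.5] w 53.6 gf 20.2
units [ 0.006 -0.02   0.014]
time_s: 16.55
eef_pos: [391.4, 181.9, 57.7]
ee_rot: [-0.0, 0.849, 0.528, -0.0]
force: [0.1, 0.1, 0.0]
grip_width: 0.999
grip_force: 0.0
time_s: 17.35
eef_pos: [391.4, 181.9, 57.7]
ee_rot: [0.0, 0.993, 0.115, -0.0]
force: [0.7, 0.1, 0.1]
grip_width: 0.992
grip_force: 0.0
t 17.4 pos [391.4 181.9  57.7] yaw 13.21 tilt 0.02 F [0.7 0.1 0.1] w 84.7 gf 0.0
units [ 0.005 -0.004 -0.612]
```

```bash
python3 -m crank '[[[0.02,0,-0.6,0,0,0,75],[0,0,0,0,0,0,65],[0,0,0,0,0,0,58],[0,0,0,0,0,0,56],[0,0,0,0,0,0,54],[0,0,0,0,0,0,50],[0,0,0,0,0,0,45],[0,0,0,0,0,0,45]]]' 60
python3 - <<'E'
from h import *
to(391.5,182,73)
E
python3 -m crank '[[[0,0,-0.1,0,0,0,45],[0,0,-0.3,0,0,0,45],[0,0,-0.6,0,0,0,45],[0,0,-0.9,0,0,0,45],[0,0,-0.9,0,0,0,45],[0,0,-0.9,0,0,0,45],[0,0,-0.6,0,0,0,45],[0,0,0,0,0,0,45]]]' 60
python3 - <<'E'
from h import *
to(490,-49.5,190);print(np.round(sense()["joints"],2))
E
```

```text
time_s: 18.15
eef_pos: [392.1, 181.8, 72.8]
ee_rot: [0.0, 0.993, 0.115, 0.0]
force: [0.4, -2.9, 3.9]
grip_width: 0.619
grip_force: 62.3
t 18.1 pos [392.1 181.8  72.8] yaw 13.24 tilt 0.02 F [ 0.4 -2.9  3.9] w 52.8 gf 62.3
units [-0.02  -0.012 -0.007]
time_s: 18.95
eef_pos: [392.6, 182.3, 182.0]
ee_rot: [-0.0, 0.993, 0.115, 0.002]
force: [0.9, -0.0, -3.0]
grip_width: 0.615
grip_force: 63.4
t 18.9 pos [392.6 182.3 182. ] yaw 13.24 tilt 0.2 F [ 0.9 -0.  -3. ] w 52.5 gf 63.4
units [ 1.67   9.918 -0.315]
[0.16 0.16 1.83 0.   1.15 1.5 ]
```

```bash
python3 -m crank '[[[0.06,0.4,0,0,0,0,45],[0.12,0.7,0,0,0,0,45],[0.14,0.85,0,0,0,0,45],[0.14,0.85,0,0,0,0,45],[0.14,0.85,0,0,0,0,45],[0.14,0.85,0,0,0,0,45],[0.14,0.85,0,0,0,0,45],[0.14,0.85,0,0,0,0,45]]]'
python3 -m crank '[[[0.14,0.85,0,0,0,0,45],[0.14,0.85,0,0,0,0,45],[0.14,0.85,0,0,0,0,45],[0.14,0.75,0,0,0,0,45],[0.1,0.45,0,0,0,-0.6,45],[0.04,0.15,0,0,0,-0.9,45],[0,0,0,0,0,-0.9,45],[0,0,0,0,0,-0.6,45]]]'
python3 - <<'E'
from h import *
to(490.2,-49.3,182)
im=np.mean([capture("side") for _ in range(4)],0).astype(np.uint8)
cv2.imwrite("pics/a6.png",cv2.resize(im[150:260,215:315],(545,600),interpolation=cv2.INTER_CUBIC))
to(490.2,-49.3,162)
print([proj("side",[490.2,-49.3,z]).round(1) for z in(109,227,88)])
E
```

```text
time_s: 19.75
eef_pos: [452.0, 35.6, 179.0]
ee_rot: [-0.0, 0.993, 0.115, -0.001]
force: [-0.4, 0.2, -3.0]
grip_width: 0.616
grip_force: 63.4
time_s: 20.55
eef_pos: [491.3, -54.5, 178.8]
ee_rot: [-0.001, 0.947, 0.321, -0.001]
force: [-0.4, -0.5, -2.5]
grip_width: 0.617
grip_force: 63.4
t 20.6 pos [491.3 -54.5 178.8] yaw 37.45 tilt 0.16 F [-0.4 -0.5 -2.5] w 52.7 gf 63.4
units [ 0.091 -0.191 -0.128]
t 20.8 pos [491.5 -54.1 179.5] yaw 37.08 tilt 0.09 F [-0.   0.1 -2.8] w 52.6 gf 63.4
units [ 0.074 -0.183  0.699]
[array([261.2, 211.3]), array([260.7, 174.3]), array([261.3, 217.5])]
```

View pics/a6.png

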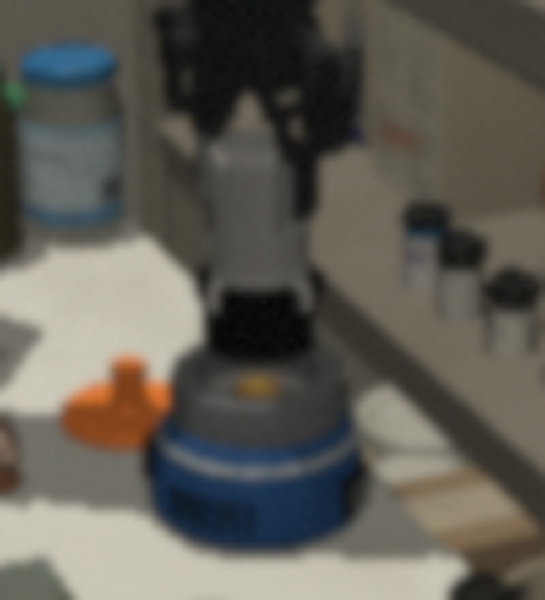

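The cup hangs upright over the well, with ribs at crop (213,293) and (305,293), symmetric about the mill axis. I'll correct the last few millimetres and go down into the mouth.

```bash
python3 -m crank '[[[0.07,-0.18,0,0,0,0,45],[0,0,0.1,0,0,0,45],[0,0,0.2,0,0,0,45],[0,0,0.2,0,0,0,45],[0,0,0.1,0,0,0,45],[0,0,0,0,0,0,45],[0,0,0,0,0,0,45],[0,0,0,0,0,0,45]]]'
python3 - <<'E'
from h import *
to(490.2,-49.3,152)
E
```

```text
time_s: 21.55
eef_pos: [490.7, -49.2, 165.5]
ee_rot: [0.0, 0.948, 0.319, 0.0]
force: [0.6, -0.3, -2.3]
grip_width: 0.616
grip_force: 63.4
t 21.6 pos [490.7 -49.2 165.5] yaw 37.22 tilt 0.02 F [ 0.6 -0.3 -2.3] w 52.6 gf 63.4
units [-0.017 -0.009  0.538]
```

```bash
python3 -m crank '[[[-0.01,0,0.07,0,0,0,45],[0,0,0.08,0,0,0,45],[0,0,0.08,0,0,0,45],[0,0,0.08,0,0,0,45],[0,0,0.08,0,0,0,45],[0,0,0.08,0,0,0,45],[0,0,0.08,0,0,0,45],[0,0,0,0,0,0,45]]]'
python3 - <<'E'
from h import *
to(490.2,-49.3,144);print(sense()["wrist_torque"])
E
```

```text
time_s: 22.35
eef_pos: [490.3, -49.3, 151.2]
ee_rot: [-0.0, 0.948, 0.319, -0.0]
force: [-0.4, 0.3, -3.7]
grip_width: 0.616
grip_force: 63.4
t 22.4 pos [490.3 -49.3 151.2] yaw 37.22 tilt 0.03 F [-0.4  0.3 -3.7] w 52.6 gf 63.4
units [-0.002 -0.     0.29 ]
[ 0.06776737  0.05344283 -0.07378889]
```

The skirt is about 10 mm inside the mouth without contact. I'll go down through the vane tops.

```bash
python3 -m crank '[[[0,0,0.06,0,0,0,45],[0,0,0.06,0,0,0,45],[0,0,0.06,0,0,0,45],[0,0,0.05,0,0,0,45],[0,0,0.04,0,0,0,45],[0,0,0,0,0,0,45],[0,0,0,0,0,0,45],[0,0,0,0,0,0,45]]]'
python3 - <<'E'
from h import *
to(490.2,-49.3,135);print(sense()["wrist_torque"])
E
```

```text
time_s: 23.15
eef_pos: [490.4, -49.3, 144.9]
ee_rot: [0.0, 0.948, 0.319, 0.0]
force: [0.6, -0.4, -2.5]
grip_width: 0.614
grip_force: 63.4
t 23.1 pos [490.4 -49.3 144.9] yaw 37.23 tilt 0.01 F [ 0.6 -0.4 -2.5] w 52.4 gf 63.4
units [-0.006 -0.006  0.394]
[ 0.01735617 -0.04644458  0.01377352]
```

```bash
python3 -m crank '[[[0,0,0.06,0,0,0,45],[0,0,0.06,0,0,0,45],[0,0,0.06,0,0,0,45],[0,0,0.05,0,0,0,45],[0,0,0.04,0,0,0,45],[0,0,0,0,0,0,45],[0,0,0,0,0,0,45],[0,0,0,0,0,0,45]]]'
python3 - <<'E'
from h import *
to(490.2,-49.3,135);print(sense()["wrist_torque"])
E
```

```text
time_s: 23.95
eef_pos: [490.6, -49.3, 138.4]
ee_rot: [0.0, 0.948, 0.319, 0.0]
force: [-1.2, 0.5, 4.7]
grip_width: 0.613
grip_force: 64.0
t 23.9 pos [490.6 -49.3 138.4] yaw 37.23 tilt 0.04 F [-1.2  0.5  4.7] w 52.3 gf 64.0
units [-0.011 -0.011  0.135]
[ 0.30284973  0.28251033 -0.00685514]
```

The splines are meshed and the ring is pushing back with about 7 N. I'll press on to the stop.

```bash
python3 -m crank '[[[0,0,0.05,0,0,0,45],[0,0,0.04,0,0,0,45],[0,0,0.04,0,0,0,45],[0,0,0.04,0,0,0,45],[0,0,0.03,0,0,0,45],[0,0,0.02,0,0,0,45],[0,0,0,0,0,0,45],[0,0,0,0,0,0,45]]]'
python3 - <<'E'
from h import *
to(490.2,-49.3,135);print(sense()["wrist_torque"])
E
```

```text
time_s: 24.75
eef_pos: [490.9, -49.4, 134.7]
ee_rot: [0.001, 0.948, 0.319, 0.001]
force: [-5.4, 0.9, 22.7]
grip_width: 0.618
grip_force: 65.2
t 24.8 pos [490.9 -49.4 134.7] yaw 37.23 tilt 0.12 F [-5.4  0.9 22.7] w 52.8 gf 65.2
units [-0.021 -0.02  -0.014]
[0.9766204  1.52167467 0.05484173]
```

There is a hard stop: 25 N against the 10 N of the spring, at TCP 134.7, so the origin is at 62 mm, home. I'll hold and take one last look.

```bash
python3 -m crank '[[[0,0,0,0,0,0,45],[0,0,0,0,0,0,45],[0,0,0,0,0,0,45],[0,0,0,0,0,0,45],[0,0,0,0,0,0,45],[0,0,0,0,0,0,45],[0,0,0,0,0,0,45],[0,0,0,0,0,0,45]]]'
python3 - <<'E'
from h import *
to(490.2,-49.3,135)
cv2.imwrite("pics/a7.png",cv2.resize(capture("side")[150:300,200:340],(560,600),interpolation=cv2.INTER_CUBIC))
E
```

```text
time_s: 25.55
eef_pos: [490.9, -49.4, 134.6]
ee_rot: [0.001, 0.948, 0.319, 0.001]
force: [-4.7, 0.9, 22.3]
grip_width: 0.617
grip_force: 65.2
t 25.6 pos [490.9 -49.4 134.6] yaw 37.23 tilt 0.12 F [-4.7  0.9 22.3] w 52.7 gf 65.2
units [-0.021 -0.02  -0.014]
```

View pics/a7.png

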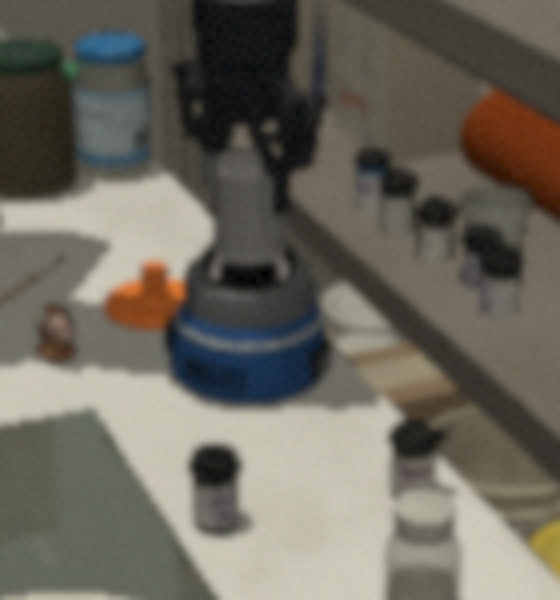

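The cup is seated upright, with its flange at the rim near crop (245,275). The cap is knob up at (150,300), and the jar and canisters are undisturbed. I'm handing the job in.

```bash
python3 -c "
from rig import *
print(finish_job())"
```

```text
the job is handed in; nothing more can be done
None
```

I handed the job in at about 26 s: the cup is meshed, pressed fully home and still gripped, the dust cap stands knob up on the bench, and the jar and canisters look undisturbed; the hand-in returned no verdict.

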